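# Set out pipe stubs by height on a stepped support bar

### The job

Get the stepped pipe support ready for tacking: stand the four pipe stubs upright on the bar, one centred on each base disc, in order of height, with the shortest on the disc next to the stop block and the tallest on the disc farthest from it. Don't let any stub fall over, and leave them all standing free and still.

Things in the scene. Friction and masses are not known exactly. Their poses are not given: they have to be found in the camera images.
- stub_40: The shortest of four loose grey steel pipe stubs (same pipe, different lengths): an upright open tube, outer diameter 42, bore 33, height 40 mm, about 152 g. It stands on the table at the start. Origin at the centre of its lower end, z up along the tube; round, so its yaw means nothing.
- stub_60: The second shortest of four loose grey steel pipe stubs (same pipe, different lengths): an upright open tube, outer diameter 42, bore 33, height 60 mm, about 228 g. It stands on the table at the start. Origin at the centre of its lower end, z up along the tube; round, so its yaw means nothing.
- stub_80: The second tallest of four loose grey steel pipe stubs (same pipe, different lengths): an upright open tube, outer diameter 42, bore 33, height 80 mm, about 304 g. It stands on the table at the start. Origin at the centre of its lower end, z up along the tube; round, so its yaw means nothing.
- stub_100: The tallest of four loose grey steel pipe stubs (same pipe, different lengths): an upright open tube, outer diameter 42, bore 33, height 100 mm, about 380 g. It stands on the table at the start. Origin at the centre of its lower end, z up along the tube; round, so its yaw means nothing.
- disc_1: One of four identical pale, round base discs fixed in a row on the dark flat bar, 85 mm apart centre to centre; this is an outer one (the bar's -y end). Diameter 70, thickness 5 mm. Origin at the centre of its underside, so its flat top, on which a stub stands, is 5 mm above the origin (11 mm above the table). z up, y along the bar from disc_1 towards disc_4.
- disc_2: One of four identical pale, round base discs fixed in a row on the dark flat bar, 85 mm apart centre to centre; this is an inner one, next to disc_1. Diameter 70, thickness 5 mm. Origin at the centre of its underside, so its flat top, on which a stub stands, is 5 mm above the origin (11 mm above the table). z up, y along the bar from disc_1 towards disc_4.
- disc_3: One of four identical pale, round base discs fixed in a row on the dark flat bar, 85 mm apart centre to centre; this is an inner one, next to disc_4. Diameter 70, thickness 5 mm. Origin at the centre of its underside, so its flat top, on which a stub stands, is 5 mm above the origin (11 mm above the table). z up, y along the bar from disc_1 towards disc_4.
- disc_4: One of four identical pale, round base discs fixed in a row on the dark flat bar, 85 mm apart centre to centre; this is an outer one (the bar's +y end). Diameter 70, thickness 5 mm. Origin at the centre of its underside, so its flat top, on which a stub stands, is 5 mm above the origin (11 mm above the table). z up, y along the bar from disc_1 towards disc_4.
- bar: Dark flat steel bar lying on the table, fixed, carrying the four discs: 80 wide (its x) by 450 long (its y) by 6 mm thick. Origin at the centre of its underside. It is shifted and turned a little from start to start.
- stop: Steel stop block fixed on top of the bar at one end of the row, at either end depending on the start, 77.5 mm from the centre of the nearest disc: 70 across the bar, 25 along it, 40 mm high. Origin at the centre of its underside, 6 mm above the table. (The other end of the bar carries only a small flat brass washer.) It shows which end of the row is for the shortest stub.
Things that resemble listed ones, but are neither listed nor needed, are in the scene too. What is shaped like the stub_40 but brown or green is not meant.

How it is judged (in metres and radians):
At the end, for the whole second after the job is handed in: Counting from the disc next to the stop, the stubs 40, 60, 80 and 100 mm high stand on discs one to four: each within 12 mm of its disc's centre, its foot on the disc's top (2 to 9 mm above the disc's underside), upright within 0.06 rad, below 0.02 m/s (angle between each of stub_40, stub_60, stub_80, stub_100's own z axis and vertical below 0.06 rad and linear speed of each of stub_40, stub_60, stub_80, stub_100 below 0.02 m/s and ((horizontal distance between stop and disc_1 below 0.12 m and horizontal distance between stub_40 and disc_1 below 0.012 m and z of stub_40 in the frame of disc_1 between 0.002 and 0.009 m and horizontal distance between stub_60 and disc_2 below 0.012 m and z of stub_60 in the frame of disc_2 between 0.002 and 0.009 m and horizontal distance between stub_80 and disc_3 below 0.012 m and z of stub_80 in the frame of disc_3 between 0.002 and 0.009 m and horizontal distance between stub_100 and disc_4 below 0.012 m and z of stub_100 in the frame of disc_4 between 0.002 and 0.009 m) or (horizontal distance between stop and disc_4 below 0.12 m and horizontal distance between stub_40 and disc_4 below 0.012 m and z of stub_40 in the frame of disc_4 between 0.002 and 0.009 m and horizontal distance between stub_60 and disc_3 below 0.012 m and z of stub_60 in the frame of disc_3 between 0.002 and 0.009 m and horizontal distance between stub_80 and disc_2 below 0.012 m and z of stub_80 in the frame of disc_2 between 0.002 and 0.009 m and horizontal distance between stub_100 and disc_1 below 0.012 m and z of stub_100 in the frame of disc_1 between 0.002 and 0.009 m))); the robot touches nothing.
It fails at once if a stub falls over (leans more than 0.6 rad) (angle between any of stub_40, stub_60, stub_80, stub_100's own z axis and vertical above 0.6 rad).
It also fails if it takes over 96 s, if anything falls off the work surface, if the arm or the gripper's body presses on something with over 40 N, if the wrist force passes 120 N, or if a joint passes its speed limit or range.

### The arm

A 6-joint arm with a two-finger parallel gripper is mounted at the origin on the work surface. World frame = base frame: x ahead of the robot, y to its left, z up, the work surface at z = 0. Lengths are in mm, angles in rad, forces in N, time in s.
With the tool pointing down it reaches from about 275 to 750 mm from the base axis. Payload 10.2 kg.
Tool frame: the origin (TCP) lies at the very end of the fingers, on their centre line; the grasp point (between the pads) lies 19 mm behind it; y points along the fingers, x is the direction in which the jaws open and shut, and the axes are right-handed (so a half turn about y gives the same grasp; the last joint's range is limited). The gripper opens to 85 mm and grips with 20 to 120 N. Pads are 22 mm wide; open, the fingers measure 114 mm over their backs; the gripper's body (76 mm by 85 mm) begins 54 mm behind the grasp point. The pads swing forward as they close: fully open they stand 13 mm farther back than shut.
Start: joints at [0.983, 0.313, 1.498, -0, 1.331, -0.223], TCP at [187.313, 490.454, 231.294] pointing down, gripper open.
Joint ranges: [-2.94, 2.94], [-0.97, 2.17], [0.19, 2.56], [-1.23, 4.37], [0.02, 3.11], [-2.88, 2.88]. Speed limits (rad/s): [2.39, 2.39, 3.01, 3.14, 3.14, 3.14].

### API

Orientations are given as a unit quaternion [w, x, y, z].
In Python, from rig import telemetry, imaging, ctrl gives the robot as it stands.
- The arm moves only by the shell command python3 -m handwheel 'ROWS' [FORCE]. ROWS is JSON, a list of rows, each an object with "delta_pos": the shift along the tool's x, y, z in cm, a list of three; "twist": the turn, a rotation vector about the tool's x, y, z in rad, a list of three; "jaw": the opening, from 0 (shut) to 1 (fully open). A call has exactly 10 rows; each row is the pose to reach, as a shift and turn from the pose commanded when the call began, along the tool's axes at that moment; what a row does not reach only later rows make up. A row lasts 1/12 s, in which the tool goes at most 41.7 mm and 7.16 degrees, less where a joint would pass 70% of its speed; a pose out of reach is approached as far as the arm can. A call with a gripper value outside its range is refused whole. The fingers move at their own pace and stop on an object; FORCE is the grip in N (left out, the last holds). Time passes only in rows, so rows that repeat a pose let the fingers close, or fill a call up. It gives the time, the measured TCP pose, the force and the opening at its end, in the units of the state.
- telemetry.sense(): the state, without advancing time (a new reading comes with each control period).
- imaging.capture(name): name is "scene" or "top"; returns a dict with "frame" (400x640x3 uint8, red, green, blue), "z_map" (400x640 float32, mm along the optical axis (not along the pixel's ray), 0 where there is no reading), "fx", "fy", "cx", "cy" (pixels), "rvec" (rotation vector, rad) and "tvec" (3), from world to camera coordinates, as OpenCV has them. Camera axes: x right, y down, z forward; pixel columns grow to the right and rows downward; lengths in mm; the calibration is good to about 2 mm. A picture is of the moment at which its call begins.
- ctrl.finish_job(): hands the job in, once; it reports no verdict.
The state is a dict: "time_s": time; "joints": joint angles; "dq": joint speeds; "tau": joint torques, N m; "eef_pos": TCP position; "ee_rot": TCP orientation; "force": force on the tool from outside, world axes, zero at the start; "wrist_torque": the same for the moment, N m; "grip_width": opening from 0.0 (shut) to 1.0 (fully open).
Only numpy, scipy, OpenCV 4.12 (cv2) and the standard library are available. Lean on these libraries where they do the work, as an engineer would, in place of code of your own. Each camera call takes 0.05 s, during which the arm holds its last target.

## Working session

There is one attempt and no reset: what is moved stays moved. The work goes in short steps, Python scripts to look and compute and a shell command to move; the robot and the scene stay as the last step left them, time stands still between calls to the robot, and variables do not carry over. Pictures are saved under pics/ and viewed, and the job is handed in when it is done.

```bash
ls; mkdir -p pics; cat > h.py <<'E'
import numpy as np, cv2
from rig import telemetry, imaging, ctrl
def cap(n):
    c=imaging.capture(n); R=cv2.Rodrigues(np.array(c['rvec'],float))[0]; t=np.array(c['tvec'],float).ravel()
    return c,R,t
def pts(c,R,t):
    z=c['z_map'].astype(float); v,u=np.mgrid[:400,:640]
    P=np.stack([(u-c['cx'])/c['fx']*z,(v-c['cy'])/c['fy']*z,z],-1)
    W=(P-t)@R; W[z==0]=np.nan
    return W
E
python3 - <<'E'
from h import *
print(telemetry.sense())
for n in('scene','top'):
    c,R,t=cap(n); cv2.imwrite(f'pics/{n}0.png',c['frame'][:,:,::-1]); np.savez(f'{n}0.npz',W=pts(c,R,t),f=c['frame'])
    print(n,c['fx'],-R.T@t,R[2])
E
```

```text
pics
{'time_s': 0.0, 'joints': array([ 9.82580434e-01,  3.13433972e-01,  1.49842126e+00, -6.71843470e-07,
        1.33097012e+00, -2.23426762e-01]), 'dq': array([ 0.00030399, -0.00079679,  0.00036374,  0.00049385,  0.00152254,
       -0.00019286]), 'tau': array([-6.34415610e-04, -4.12270081e+01, -2.59744442e+01, -2.54200258e-04,
        4.20377110e-03,  3.03721959e-05]), 'eef_pos': array([187.18074795, 490.23686567, 230.74922578]), 'ee_rot': array([-0.58223671,  0.58256011,  0.40060887, -0.4014183 ]), 'force': array([-0.05356525,  0.17754531,  0.0251683 ]), 'wrist_torque': array([0.02938899, 0.00842856, 0.04295862]), 'grip_width': 1.0002360889890454}
scene 449.626004120908 [ 956.60021233 -303.5898882   965.1971726 ] [-0.41629666  0.3043732  -0.85676954]
top 453.06134210734757 [ 373.48507982   -9.62850859 1078.75991269] [ 0.12788761  0.00183615 -0.99178697]
```

```bash
sleep 1; ls pics
```

```text
scene0.png
top0.png
```

View pics/scene0.png

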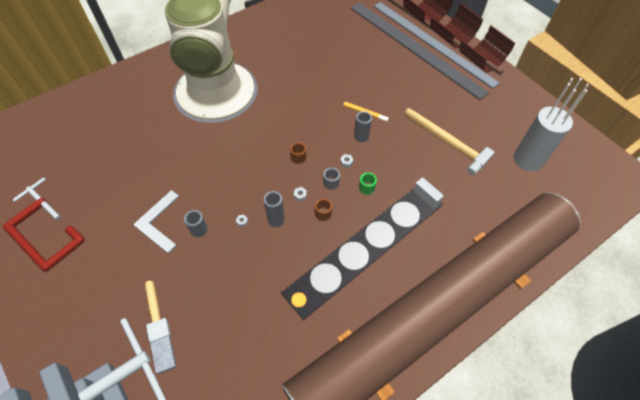

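View pics/top0.png

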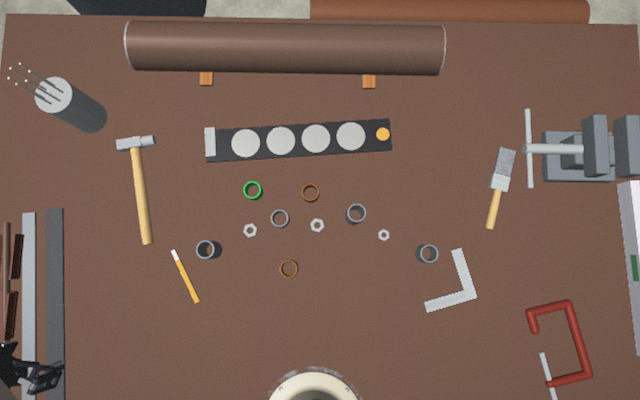

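The top view shows the stop at the +y end at (210,142) and discs at (246,143), (281,140), (316,138) and (350,136). The grey tubes are at (205,249), (280,218), (357,213) and (428,254). Next I'll measure them with depth.

```bash
cat > m.py <<'E'
from h import *
def circ(P):
    A=np.c_[2*P[:,:2],np.ones(len(P))]; s=np.linalg.lstsq(A,(P[:,:2]**2).sum(1),rcond=None)[0]
    return s[:2],np.sqrt(s[2]+s[:2]@s[:2])
def stub(W,u,v,r=16):
    P=W[v-r:v+r,u-r:u+r].reshape(-1,3); P=P[~np.isnan(P[:,0])]
    top=np.percentile(P[:,2],99); Q=P[P[:,2]>top-4]
    (c,rr),mm=circ(Q),(Q[:,:2].min(0)+Q[:,:2].max(0))/2
    return top,c,rr,mm,np.ptp(Q[:,:2],axis=0),len(Q)
E
python3 - <<'E'
from m import *
W=np.load('top0.npz')['W']; f=np.load('top0.npz')['f']
np.set_printoptions(precision=1,suppress=True)
for u,v in [(205,249),(280,218),(357,213),(428,254),(253,190),(310,192),(288,268)]: print('stub',u,v,*stub(W,u,v))
for u,v in [(246,143),(281,140),(316,138),(350,136)]:
    m=np.zeros((400,640),bool); m[v-19:v+19,u-17:u+18]=1
    m&=f.min(2)>130
    P=W[m]; print('disc',u,v,np.nanmedian(P[:,2]),np.nanmean(P,0),P[:,:2].ptp(0) if 0 else np.nanmax(P,0)-np.nanmin(P,0),m.sum())
P=W[130:156,206:214].reshape(-1,3);print('stop',np.nanpercentile(P[:,2],[5,50,95]), np.nanmean(P[P[:,2]>35],0))
E
```

```text
stub 205 249 81.68744241730128 [382.2 241.3] 18.34740649720951 [383.3 242. ] [39.3 40.4] 88
stub 280 218 41.79647717500792 [456.8  84.2] 18.651832315693735 [456.3  84.7] [39.4 39.5] 79
stub 357 213 102.4746566684307 [466.6 -88.3] 18.578220149288267 [466.3 -88.5] [39.3 39.4] 81
stub 428 254 62.00869963900679 [ 382.2 -253.8] 18.60619858623642 [ 382.1 -253.9] [37.9 38.9] 90
stub 253 190 41.54551922663879 [521.8 149.5] 18.575015920614533 [522.5 149.3] [40.1 40. ] 83
stub 310 192 41.96668818203869 [518.8  14.9] 18.510411158997968 [519.   14.7] [37.9 39.6] 81
stub 288 268 41.84152883167831 [342.2  61. ] 18.522949176911656 [341.9  61. ] [40.5 38.8] 86
disc 246 143 10.526418240057184 [640.4 175.7  10.4] [69.7 70.2 15.2] 646
disc 281 140 10.632004726423563 [647.8  91.1  10.6] [69.4 68.6 14. ] 643
disc 316 138 10.543315470484558 [654.6   6.1  10.5] [71.6 68.1 13.6] 637
disc 350 136 10.410292649648644 [662.1 -78.4  10.4] [70.2 68.  13.8] 638
stop [41.8 45.7 48.9] [630.8 252.7  45.6]
```

```bash
python3 - <<'E'
from m import *
np.set_printoptions(precision=1,suppress=True)
W=np.load('scene0.npz')['W']; f=np.load('scene0.npz')['f']
for u,v in [(363,122),(332,177),(274,205),(195,221)]: print('stub',u,v,*stub(W,u,v,18))
for u,v in [(405,215),(380,235),(353,256),(326,278)]:
    m=np.zeros((400,640),bool); m[v-16:v+17,u-17:u+18]=1
    m&=f.min(2)>130
    P=W[m]; print('disc',u,v,np.nanmean(P,0),m.sum())
a=cv2.resize(np.load('top0.npz')['f'][115:275,190:450],None,fx=3,fy=3,interpolation=cv2.INTER_CUBIC)
cv2.imwrite('pics/crop.png',a[:,:,::-1])
E
```

```text
stub 363 122 80.48977769244381 [381.9 243.1] 18.857345115678193 [381.4 241.8] [40.6 41.4] 70
stub 332 177 40.97659833374257 [457.4  85.9] 18.652546863717 [457.5  85.7] [41.3 39.2] 76
stub 274 205 100.8862231216975 [467.3 -86.7] 18.707007060224473 [466.7 -86.7] [42.6 40.4] 99
stub 195 221 61.1265552490606 [ 383.1 -252.5] 18.569336686600128 [ 383.8 -252.5] [40.7 40.7] 84
disc 405 215 [641.2 172.8  10.5] 633
disc 380 235 [647.7  91.3  10.5] 692
disc 353 256 [655.3   6.3  10.3] 722
disc 326 278 [662.2 -76.8  10.3] 765
```

View pics/crop.png

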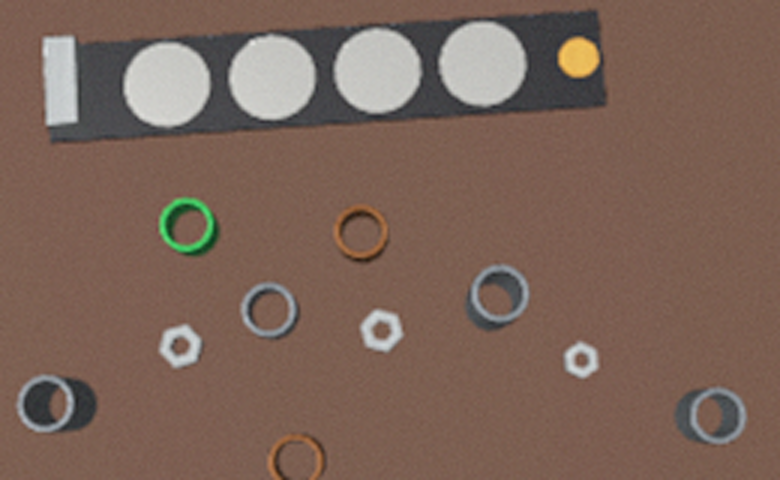

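```bash
cat > d.py <<'E'
import sys
from h import *
from scipy.spatial.transform import Rotation as Ro
np.set_printoptions(precision=3,suppress=True)
s=telemetry.sense(); q=np.array(s['ee_rot']); r=Ro.from_quat(q[[1,2,3,0]]); 
print('t',round(s['time_s'],2),'pos',s['eef_pos'],'F',s['force'],'grip',round(s['grip_width'],3),'q',s['joints'])
M=r.as_matrix(); print('x',M[:,0],'y',M[:,1],'z',M[:,2])
if len(sys.argv)>3:
    T=np.array(list(map(float,sys.argv[1:4]))); print('delta cm',M.T@(T-s['eef_pos'])/10)
    # target: tool x -> nearest of +-across-bar dir, y down
    for sg in (1,-1):
        X=sg*np.array([.9964,.0846,0]);Y=np.array([0,0,-1.]);G=np.c_[X,Y,np.cross(X,Y)]
        print('twist',sg,(r.inv()*Ro.from_matrix(G)).as_rotvec())
E
python3 d.py 457.2 85 150
```

```text
t 0.1 pos [187.18  490.252 230.774] F [0.831 0.108 0.268] grip 1.001 q [ 0.983  0.313  1.498 -0.     1.331 -0.223]
x [ 0.357  0.934 -0.001] y [-0.001 -0.001 -1.   ] z [-0.934  0.357  0.   ]
delta cm [-28.217   8.1   -39.684]
twist 1 [ 0.     1.121 -0.001]
twist -1 [-0.001 -2.02  -0.   ]
```

```bash
python3 -m handwheel '[{"delta_pos":[-2.5,0,-3.5],"twist":[0,0.112,0],"jaw":1},{"delta_pos":[-5,0,-7],"twist":[0,0.224,0],"jaw":1},{"delta_pos":[-7.5,0,-10.5],"twist":[0,0.336,0],"jaw":1},{"delta_pos":[-10,0,-14],"twist":[0,0.448,0],"jaw":1},{"delta_pos":[-12.5,0,-17.5],"twist":[0,0.56,0],"jaw":1},{"delta_pos":[-15,0,-21],"twist":[0,0.672,0],"jaw":1},{"delta_pos":[-17.5,0,-24.5],"twist":[0,0.784,0],"jaw":1},{"delta_pos":[-20,0,-28],"twist":[0,0.896,0],"jaw":1},{"delta_pos":[-22.5,0,-31.5],"twist":[0,1.008,0],"jaw":1},{"delta_pos":[-25,0,-35],"twist":[0,1.121,0],"jaw":1}]' 60; python3 d.py 457.2 85 90
```

```text
time_s: 0.93
eef_pos: [418.2, 141.3, 231.3]
ee_rot: [0.707, -0.707, -0.028, 0.028]
force: [1.1, 1.4, 0.5]
grip_width: 1.0
t 0.93 pos [418.219 141.255 231.251] F [1.111 1.368 0.481] grip 1.0 q [ 0.059  0.127  1.731  0.     1.283 -0.02 ]
x [ 0.997  0.079 -0.   ] y [-0.  0. -1.] z [-0.079  0.997  0.   ]
delta cm [ 3.442 14.124 -5.918]
twist 1 [-0.    -0.005 -0.   ]
twist -1 [ 0.     3.136 -0.   ]
```

```bash
python3 -m handwheel '[{"delta_pos":[1,2.5,-1.5],"twist":[0,0,0],"jaw":1},{"delta_pos":[2,5,-3],"twist":[0,0,0],"jaw":1},{"delta_pos":[2.8,8,-4.5],"twist":[0,0,0],"jaw":1},{"delta_pos":[2.8,11,-5],"twist":[0,0,0],"jaw":1},{"delta_pos":[2.8,14,-5],"twist":[0,0,0],"jaw":1},{"delta_pos":[2.8,15,-5],"twist":[0,0,0],"jaw":1},{"delta_pos":[2.8,15,-5],"twist":[0,0,0],"jaw":1},{"delta_pos":[2.8,15,-5],"twist":[0,0,0],"jaw":1},{"delta_pos":[2.8,15,-5],"twist":[0,0,0],"jaw":1},{"delta_pos":[2.8,15,-5],"twist":[0,0,0],"jaw":1}]'; python3 d.py 457.2 85 12
```

```text
time_s: 1.77
eef_pos: [450.5, 95.9, 82.4]
ee_rot: [-0.706, 0.707, 0.031, -0.029]
force: [0.0, -0.1, 0.2]
grip_width: 1.002
t 1.77 pos [450.453  95.897  82.424] F [ 0.041 -0.087  0.232] grip 1.002 q [-0.046  0.36   1.87   0.     0.909 -0.131]
x [0.996 0.085 0.002] y [ 0.002 -0.    -1.   ] z [-0.085  0.996 -0.   ]
delta cm [ 0.564  7.044 -1.141]
twist 1 [0.    0.001 0.002]
twist -1 [ 0.004 -3.141 -0.   ]
```

```bash
python3 -m handwheel '[{"delta_pos":[0.3,0,-0.6],"twist":[0,0,0],"jaw":1},{"delta_pos":[0.57,0,-1.15],"twist":[0,0,0],"jaw":1},{"delta_pos":[0.57,2,-1.15],"twist":[0,0,0],"jaw":1},{"delta_pos":[0.57,4,-1.15],"twist":[0,0,0],"jaw":1},{"delta_pos":[0.57,6,-1.15],"twist":[0,0,0],"jaw":1},{"delta_pos":[0.57,6.8,-1.15],"twist":[0,0,0],"jaw":1},{"delta_pos":[0.57,7,-1.15],"twist":[0,0,0],"jaw":1},{"delta_pos":[0.57,7,-1.15],"twist":[0,0,0],"jaw":1},{"delta_pos":[0.57,7,-1.15],"twist":[0,0,0],"jaw":0.7},{"delta_pos":[0.57,7,-1.15],"twist":[0,0,0],"jaw":0.6}]'; python3 d.py 457.2 85 12
python3 - <<'E'
from h import *
c,R,t=cap('scene'); a=cv2.resize(c['frame'][100:260,230:430],None,fx=3.5,fy=3.5,interpolation=cv2.INTER_CUBIC);cv2.imwrite('pics/g1.png',a[:,:,::-1])
E
```

```text
time_s: 2.6
eef_pos: [457.1, 84.7, 12.3]
ee_rot: [-0.706, 0.707, 0.031, -0.029]
force: [-1.0, -0.4, 0.3]
grip_width: 0.749
t 2.6 pos [457.148  84.748  12.278] F [-0.981 -0.356  0.258] grip 0.749 q [-0.07   0.498  1.901 -0.     0.74  -0.155]
x [0.996 0.085 0.002] y [ 0.002 -0.    -1.   ] z [-0.085  0.996 -0.   ]
delta cm [0.007 0.028 0.025]
twist 1 [0.    0.    0.002]
twist -1 [ 0.003 -3.141 -0.   ]
```

View pics/g1.png

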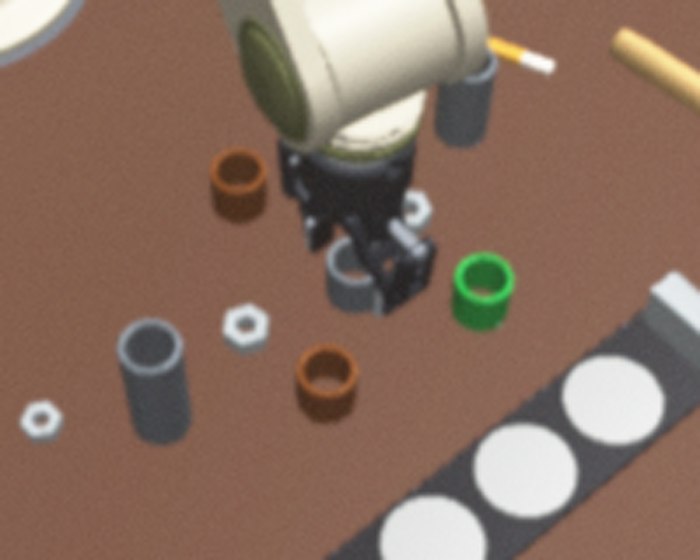

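The stub at crop (355,275) stands between the fingers, so I'll close on it.

```bash
python3 -m handwheel '[{"delta_pos":[0,0,0],"twist":[0,0,0],"jaw":0.55},{"delta_pos":[0,0,0],"twist":[0,0,0],"jaw":0.5},{"delta_pos":[0,0,0],"twist":[0,0,0],"jaw":0.45},{"delta_pos":[0,0,0],"twist":[0,0,0],"jaw":0.4},{"delta_pos":[0,0,0],"twist":[0,0,0],"jaw":0.35},{"delta_pos":[0,0,0],"twist":[0,0,0],"jaw":0.3},{"delta_pos":[0,0,0],"twist":[0,0,0],"jaw":0.3},{"delta_pos":[0,0,0],"twist":[0,0,0],"jaw":0.3},{"delta_pos":[0,0,0],"twist":[0,0,0],"jaw":0.3},{"delta_pos":[0,0,0],"twist":[0,0,0],"jaw":0.3}]' 50; python3 d.py 640.8 175 60
```

```text
time_s: 3.48
eef_pos: [457.0, 84.8, 12.1]
ee_rot: [-0.706, 0.707, 0.031, -0.03]
force: [-1.1, -0.1, 7.6]
grip_width: 0.473
t 3.48 pos [457.004  84.821  12.142] F [-1.055 -0.066  7.574] grip 0.473 q [-0.069  0.498  1.901 -0.     0.74  -0.155]
x [0.996 0.085 0.002] y [ 0.002 -0.    -1.   ] z [-0.085  0.996 -0.   ]
delta cm [19.089 -4.759  7.417]
twist 1 [0.    0.001 0.002]
twist -1 [ 0.002 -3.141 -0.   ]
```

```bash
python3 -m handwheel '[{"delta_pos":[0,-1,0],"twist":[0,0,0],"jaw":0.3},{"delta_pos":[0,-3,0],"twist":[0,0,0],"jaw":0.3},{"delta_pos":[0,-5,0],"twist":[0,0,0],"jaw":0.3},{"delta_pos":[1,-7,0.4],"twist":[0,0,0],"jaw":0.3},{"delta_pos":[3,-7.5,1.2],"twist":[0,0,0],"jaw":0.3},{"delta_pos":[5.5,-7.5,2.2],"twist":[0,0,0],"jaw":0.3},{"delta_pos":[8,-7.5,3.2],"twist":[0,0,0],"jaw":0.3},{"delta_pos":[10.5,-7.5,4.2],"twist":[0,0,0],"jaw":0.3},{"delta_pos":[13,-7.5,5.2],"twist":[0,0,0],"jaw":0.3},{"delta_pos":[15,-7.5,6],"twist":[0,0,0],"jaw":0.3}]'; python3 d.py 640.8 175 40
```

```text
time_s: 4.32
eef_pos: [601.9, 158.2, 86.7]
ee_rot: [0.706, -0.706, -0.03, 0.03]
force: [0.1, 0.3, -1.6]
grip_width: 0.469
t 4.32 pos [601.896 158.236  86.736] F [ 0.117  0.269 -1.6  ] grip 0.469 q [ 0.069  0.66   1.355  0.     1.127 -0.016]
x [ 0.996  0.085 -0.   ] y [-0.  0. -1.] z [-0.085  0.996  0.   ]
delta cm [4.019 4.674 1.339]
twist 1 [-0.     0.001 -0.   ]
twist -1 [-0.    -3.141  0.   ]
```

```bash
python3 -m handwheel '[{"delta_pos":[1.5,0,0.5],"twist":[0,0,0],"jaw":0.3},{"delta_pos":[3,0,1],"twist":[0,0,0],"jaw":0.3},{"delta_pos":[4,0.5,1.34],"twist":[0,0,0],"jaw":0.3},{"delta_pos":[4,1.5,1.34],"twist":[0,0,0],"jaw":0.3},{"delta_pos":[4,2.5,1.34],"twist":[0,0,0],"jaw":0.3},{"delta_pos":[4,3.5,1.34],"twist":[0,0,0],"jaw":0.3},{"delta_pos":[4,4.5,1.34],"twist":[0,0,0],"jaw":0.3},{"delta_pos":[4,4.7,1.34],"twist":[0,0,0],"jaw":0.3},{"delta_pos":[4,4.7,1.34],"twist":[0,0,0],"jaw":0.3},{"delta_pos":[4,4.7,1.34],"twist":[0,0,0],"jaw":0.3}]'; python3 d.py 640.8 175 23
python3 - <<'E'
from m import *
np.set_printoptions(precision=1,suppress=True)
c,R,t=cap('scene'); a=cv2.resize(c['frame'][150:300,300:480],None,fx=4,fy=4,interpolation=cv2.INTER_CUBIC);cv2.imwrite('pics/g2.png',a[:,:,::-1])
E
```

```text
time_s: 5.15
eef_pos: [639.6, 174.0, 39.6]
ee_rot: [-0.706, 0.706, 0.03, -0.03]
force: [0.1, -0.6, -1.8]
grip_width: 0.474
t 5.15 pos [639.563 174.     39.589] F [ 0.089 -0.622 -1.801] grip 0.474 q [ 0.089  0.798  1.236 -0.     1.107  0.004]
x [0.996 0.085 0.   ] y [ 0.  0. -1.] z [-0.085  0.996 -0.   ]
delta cm [0.131 1.659 0.089]
twist 1 [0. 0. 0.]
twist -1 [ 0.    -3.141 -0.   ]
```

View pics/g2.png

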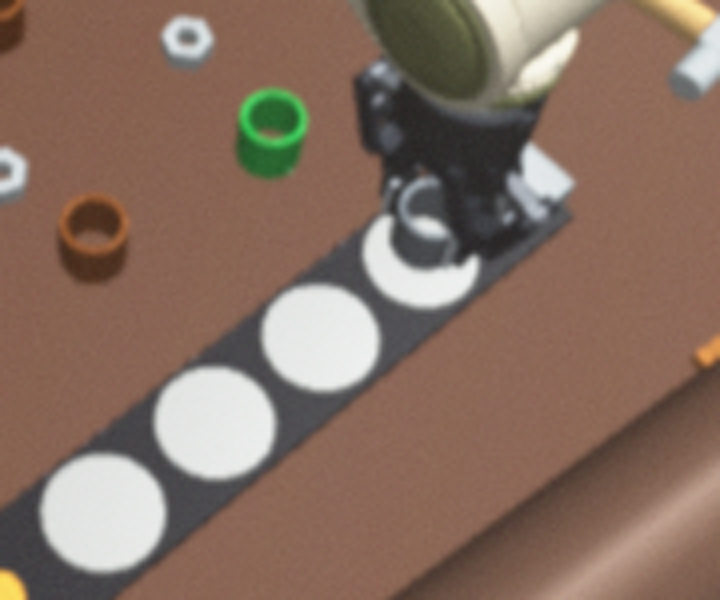

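```bash
python3 -m handwheel '[{"delta_pos":[0.07,0.4,0.05],"twist":[0,0,0],"jaw":0.3},{"delta_pos":[0.13,0.8,0.1],"twist":[0,0,0],"jaw":0.3},{"delta_pos":[0.13,1.1,0.1],"twist":[0,0,0],"jaw":0.3},{"delta_pos":[0.13,1.3,0.1],"twist":[0,0,0],"jaw":0.3},{"delta_pos":[0.13,1.4,0.1],"twist":[0,0,0],"jaw":0.3},{"delta_pos":[0.13,1.5,0.1],"twist":[0,0,0],"jaw":0.3},{"delta_pos":[0.13,1.55,0.1],"twist":[0,0,0],"jaw":0.3},{"delta_pos":[0.13,1.6,0.1],"twist":[0,0,0],"jaw":0.3},{"delta_pos":[0.13,1.65,0.1],"twist":[0,0,0],"jaw":0.3},{"delta_pos":[0.13,1.65,0.1],"twist":[0,0,0],"jaw":0.3}]'; python3 d.py 640.8 175 23
```

```text
time_s: 6.03
eef_pos: [640.8, 175.2, 23.2]
ee_rot: [-0.706, 0.706, 0.03, -0.03]
force: [-1.1, -1.2, 2.0]
grip_width: 0.472
t 6.03 pos [640.839 175.213  23.236] F [-1.058 -1.222  1.962] grip 0.472 q [ 0.091  0.822  1.238 -0.     1.081  0.006]
x [0.996 0.085 0.   ] y [ 0. -0. -1.] z [-0.085  0.996 -0.   ]
delta cm [-0.006  0.024 -0.021]
twist 1 [0. 0. 0.]
twist -1 [ 0.    -3.141 -0.   ]
```

Contact made: the force went from -1.8 to +2.0 N. Now I'll release gently, then rise.

```bash
python3 -m handwheel '[{"delta_pos":[0,0,0],"twist":[0,0,0],"jaw":0.5},{"delta_pos":[0,0,0],"twist":[0,0,0],"jaw":0.55},{"delta_pos":[0,0,0],"twist":[0,0,0],"jaw":0.65},{"delta_pos":[0,0,0],"twist":[0,0,0],"jaw":0.8},{"delta_pos":[0,0,0],"twist":[0,0,0],"jaw":0.9},{"delta_pos":[0,0,0],"twist":[0,0,0],"jaw":1},{"delta_pos":[0,0,0],"twist":[0,0,0],"jaw":1},{"delta_pos":[0,-2,0],"twist":[0,0,0],"jaw":1},{"delta_pos":[0,-5,0],"twist":[0,0,0],"jaw":1},{"delta_pos":[0,-9,0],"twist":[0,0,0],"jaw":1}]'; python3 d.py 382.6 -253.2 150
```

```text
time_s: 6.87
eef_pos: [639.4, 175.0, 111.3]
ee_rot: [-0.706, 0.707, 0.028, -0.032]
force: [0.8, 0.2, 0.3]
grip_width: 1.001
t 6.87 pos [639.371 175.029 111.304] F [0.765 0.191 0.301] grip 1.001 q [ 0.091  0.722  1.175 -0.     1.25   0.006]
x [ 0.996  0.085 -0.005] y [-0.005 -0.001 -1.   ] z [-0.085  0.996 -0.   ]
delta cm [-29.238  -3.71  -40.49 ]
twist 1 [ 0.     0.    -0.005]
twist -1 [-0.008 -3.141 -0.   ]
```

```bash
python3 -m handwheel '[{"delta_pos":[-2,-2.5,-3],"twist":[0,0,0],"jaw":1},{"delta_pos":[-5,-5,-7],"twist":[0,0,0],"jaw":1},{"delta_pos":[-7.3,-5,-10],"twist":[0,0,0],"jaw":1},{"delta_pos":[-9.5,-5,-13],"twist":[0,0,0],"jaw":1},{"delta_pos":[-11.7,-5,-16],"twist":[0,0,0],"jaw":1},{"delta_pos":[-14,-5,-19],"twist":[0,0,0],"jaw":1},{"delta_pos":[-16,-5,-22],"twist":[0,0,0],"jaw":1},{"delta_pos":[-18.2,-5,-25],"twist":[0,0,0],"jaw":1},{"delta_pos":[-20.4,-5,-28],"twist":[0,0,0],"jaw":1},{"delta_pos":[-22.6,-5,-31],"twist":[0,0,0],"jaw":1}]';  python3 d.py 382.6 -253.2 85
```

```text
time_s: 7.7
eef_pos: [440.7, -154.1, 163.0]
ee_rot: [-0.706, 0.707, 0.03, -0.03]
force: [0.2, -0.1, 0.5]
grip_width: 1.003
t 7.7 pos [ 440.749 -154.113  163.046] F [ 0.195 -0.072  0.523] grip 1.003 q [-0.588  0.255  1.764  0.     1.121 -0.673]
x [0.996 0.085 0.001] y [ 0.001 -0.    -1.   ] z [-0.085  0.996 -0.   ]
delta cm [-6.641  7.805 -9.375]
twist 1 [0.    0.    0.001]
twist -1 [ 0.001 -3.141 -0.001]
```

```bash
python3 - <<'E'
from m import *
np.set_printoptions(precision=1,suppress=True)
for n in('scene','top'):
    c,R,t=cap(n); W=pts(c,R,t); print(stub(W,*((405,208) if n=='scene' else (246,140)),18))
    if n=='scene': cv2.imwrite('pics/s3.png',c['frame'][:,:,::-1])
E
```

```text
(np.float64(52.171061388955785), array([639.4, 176.3]), np.float64(18.578681759154918), array([639.4, 176.2]), array([41.3, 40.9]), 89)
(np.float64(52.56983794396392), array([639.1, 174.1]), np.float64(18.576776194205337), array([639. , 175.1]), array([39.6, 40.2]), 86)
```

View pics/s3.png

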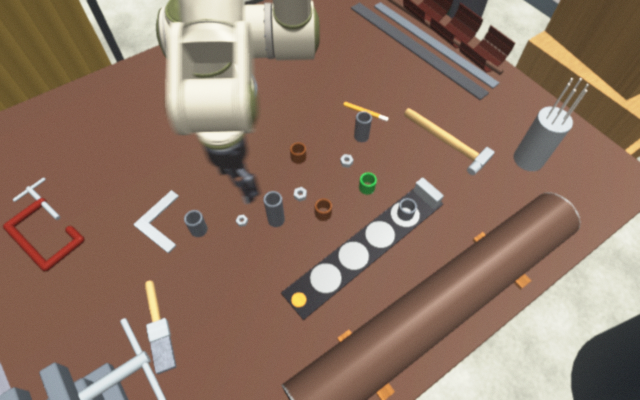

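Stub_40 stands on disc_4 at scene pixel (405,210), about 2 mm off centre. Stub_60 is next.

```bash
python3 -m handwheel '[{"delta_pos":[-2,0,-3],"twist":[0,0,0],"jaw":1},{"delta_pos":[-4,0,-6],"twist":[0,0,0],"jaw":1},{"delta_pos":[-6,2,-8.8],"twist":[0,0,0],"jaw":1},{"delta_pos":[-6.64,4.5,-9.38],"twist":[0,0,0],"jaw":1},{"delta_pos":[-6.64,7,-9.38],"twist":[0,0,0],"jaw":1},{"delta_pos":[-6.64,8,-9.38],"twist":[0,0,0],"jaw":1},{"delta_pos":[-6.64,8,-9.38],"twist":[0,0,0],"jaw":1},{"delta_pos":[-6.64,8,-9.38],"twist":[0,0,0],"jaw":1},{"delta_pos":[-6.64,8,-9.38],"twist":[0,0,0],"jaw":1},{"delta_pos":[-6.64,8,-9.38],"twist":[0,0,0],"jaw":1}]';  python3 d.py 382.6 -253.2 28
```

```text
time_s: 8.63
eef_pos: [384.3, -252.2, 83.8]
ee_rot: [-0.706, 0.707, 0.031, -0.03]
force: [0.3, 0.5, 0.7]
grip_width: 1.002
t 8.63 pos [ 384.319 -252.178   83.824] F [0.256 0.453 0.652] grip 1.002 q [-0.836  0.356  1.871  0.     0.912 -0.922]
x [0.996 0.085 0.001] y [ 0.001 -0.002 -1.   ] z [-0.085  0.996 -0.002]
delta cm [-0.187  5.582 -0.078]
twist 1 [0.002 0.001 0.001]
twist -1 [ 0.002 -3.141 -0.003]
```

```bash
python3 -m handwheel '[{"delta_pos":[-0.15,1,-0.05],"twist":[0,0,0],"jaw":1},{"delta_pos":[-0.15,3,-0.05],"twist":[0,0,0],"jaw":1},{"delta_pos":[-0.15,5,-0.05],"twist":[0,0,0],"jaw":0.9},{"delta_pos":[-0.15,5.6,-0.05],"twist":[0,0,0],"jaw":0.8},{"delta_pos":[-0.15,5.6,-0.05],"twist":[0,0,0],"jaw":0.7},{"delta_pos":[-0.15,5.6,-0.05],"twist":[0,0,0],"jaw":0.6},{"delta_pos":[-0.15,5.6,-0.05],"twist":[0,0,0],"jaw":0.6},{"delta_pos":[-0.15,5.6,-0.05],"twist":[0,0,0],"jaw":0.55},{"delta_pos":[-0.15,5.6,-0.05],"twist":[0,0,0],"jaw":0.5},{"delta_pos":[-0.15,5.6,-0.05],"twist":[0,0,0],"jaw":0.45}]'
python3 -m handwheel '[{"delta_pos":[0,0,0],"twist":[0,0,0],"jaw":0.4},{"delta_pos":[0,0,0],"twist":[0,0,0],"jaw":0.35},{"delta_pos":[0,0,0],"twist":[0,0,0],"jaw":0.3},{"delta_pos":[0,0,0],"twist":[0,0,0],"jaw":0.3},{"delta_pos":[0,0,0],"twist":[0,0,0],"jaw":0.3},{"delta_pos":[0,0,0],"twist":[0,0,0],"jaw":0.3},{"delta_pos":[0,0,0],"twist":[0,0,0],"jaw":0.3},{"delta_pos":[0,0,0],"twist":[0,0,0],"jaw":0.3},{"delta_pos":[0,0,0],"twist":[0,0,0],"jaw":0.3},{"delta_pos":[0,0,0],"twist":[0,0,0],"jaw":0.3}]'
python3 d.py 647.7 91 160
```

```text
time_s: 9.47
eef_pos: [382.8, -253.0, 28.0]
ee_rot: [-0.706, 0.707, 0.031, -0.03]
force: [0.0, 1.0, 9.8]
grip_width: 0.485
time_s: 10.3
eef_pos: [382.8, -253.1, 28.0]
ee_rot: [-0.706, 0.707, 0.031, -0.03]
force: [-0.9, 1.7, 9.6]
grip_width: 0.483
t 10.3 pos [ 382.802 -253.066   28.012] F [-0.886  1.672  9.586] grip 0.483 q [-0.84   0.457  1.912  0.     0.771 -0.926]
x [0.996 0.085 0.001] y [ 0.001 -0.002 -1.   ] z [-0.085  0.996 -0.002]
delta cm [ 29.334 -13.212  32.011]
twist 1 [0.002 0.    0.001]
twist -1 [ 0.002 -3.141 -0.003]
```

```bash
python3 -m handwheel '[{"delta_pos":[0,-1,0],"twist":[0,0,0],"jaw":0.3},{"delta_pos":[0,-3,0],"twist":[0,0,0],"jaw":0.3},{"delta_pos":[0,-5.5,0],"twist":[0,0,0],"jaw":0.3},{"delta_pos":[0.5,-8,0.5],"twist":[0,0,0],"jaw":0.3},{"delta_pos":[1.5,-10.5,1.5],"twist":[0,0,0],"jaw":0.3},{"delta_pos":[3.5,-13,3],"twist":[0,0,0],"jaw":0.3},{"delta_pos":[6,-14,5],"twist":[0,0,0],"jaw":0.3},{"delta_pos":[8.5,-14,7.5],"twist":[0,0,0],"jaw":0.3},{"delta_pos":[11,-14,10],"twist":[0,0,0],"jaw":0.3},{"delta_pos":[13.5,-14,12.5],"twist":[0,0,0],"jaw":0.3}]'
python3 d.py 647.7 91 160
```

```text
time_s: 11.13
eef_pos: [506.7, -115.0, 167.6]
ee_rot: [-0.706, 0.707, 0.03, -0.03]
force: [0.3, -1.2, -1.7]
grip_width: 0.485
t 11.13 pos [ 506.729 -115.029  167.602] F [ 0.333 -1.156 -1.663] grip 0.485 q [-0.449  0.36   1.606 -0.     1.175 -0.534]
x [0.996 0.085 0.   ] y [ 0. -0. -1.] z [-0.085  0.996 -0.   ]
delta cm [15.79   0.759 19.336]
twist 1 [0. 0. 0.]
twist -1 [ 0.    -3.142 -0.   ]
```

```bash
python3 -m handwheel '[{"delta_pos":[2,0,2.4],"twist":[0,0,0],"jaw":0.3},{"delta_pos":[4,0,4.8],"twist":[0,0,0],"jaw":0.3},{"delta_pos":[6,0,7.2],"twist":[0,0,0],"jaw":0.3},{"delta_pos":[8,0,9.6],"twist":[0,0,0],"jaw":0.3},{"delta_pos":[10,1.5,12],"twist":[0,0,0],"jaw":0.3},{"delta_pos":[12,3,14.4],"twist":[0,0,0],"jaw":0.3},{"delta_pos":[14,4.5,16.8],"twist":[0,0,0],"jaw":0.3},{"delta_pos":[15.2,6,18.6],"twist":[0,0,0],"jaw":0.3},{"delta_pos":[15.8,7,19.3],"twist":[0,0,0],"jaw":0.3},{"delta_pos":[15.8,8,19.3],"twist":[0,0,0],"jaw":0.3}]'
python3 d.py 648 91 39.5
```

```text
time_s: 11.97
eef_pos: [647.3, 90.6, 86.0]
ee_rot: [0.706, -0.706, -0.031, 0.031]
force: [0.5, -1.4, -2.6]
grip_width: 0.482
t 11.97 pos [647.269  90.585  85.971] F [ 0.545 -1.393 -2.577] grip 0.482 q [-0.04   0.725  1.239  0.     1.178 -0.127]
x [ 0.996  0.087 -0.001] y [-0.001  0.    -1.   ] z [-0.087  0.996  0.   ]
delta cm [0.079 4.647 0.034]
twist 1 [-0.     0.002 -0.001]
twist -1 [-0.001 -3.139  0.   ]
```

```bash
python3 -m handwheel '[{"delta_pos":[0.05,1,0.03],"twist":[0,0,0],"jaw":0.3},{"delta_pos":[0.08,2,0.03],"twist":[0,0,0],"jaw":0.3},{"delta_pos":[0.08,3,0.03],"twist":[0,0,0],"jaw":0.3},{"delta_pos":[0.08,3.7,0.03],"twist":[0,0,0],"jaw":0.3},{"delta_pos":[0.08,4.1,0.03],"twist":[0,0,0],"jaw":0.3},{"delta_pos":[0.08,4.3,0.03],"twist":[0,0,0],"jaw":0.3},{"delta_pos":[0.08,4.45,0.03],"twist":[0,0,0],"jaw":0.3},{"delta_pos":[0.08,4.55,0.03],"twist":[0,0,0],"jaw":0.3},{"delta_pos":[0.08,4.62,0.03],"twist":[0,0,0],"jaw":0.3},{"delta_pos":[0.08,4.66,0.03],"twist":[0,0,0],"jaw":0.3}]'
python3 d.py 648 91 39
```

```text
time_s: 12.8
eef_pos: [648.1, 89.5, 40.5]
ee_rot: [-0.706, 0.706, 0.03, -0.03]
force: [-0.7, 1.2, -2.9]
grip_width: 0.484
t 12.8 pos [648.086  89.514  40.463] F [-0.668  1.23  -2.875] grip 0.484 q [-0.041  0.78   1.269 -0.     1.092 -0.126]
x [0.996 0.085 0.001] y [ 0.001 -0.    -1.   ] z [-0.085  0.996 -0.   ]
delta cm [0.004 0.146 0.149]
twist 1 [0.    0.    0.001]
twist -1 [ 0.001 -3.141 -0.   ]
```

```bash
python3 -m handwheel '[{"delta_pos":[0,0.03,0.07],"twist":[0,0,0],"jaw":0.3},{"delta_pos":[0,0.05,0.15],"twist":[0,0,0],"jaw":0.3},{"delta_pos":[0,0.08,0.15],"twist":[0,0,0],"jaw":0.3},{"delta_pos":[0,0.1,0.15],"twist":[0,0,0],"jaw":0.3},{"delta_pos":[0,0.12,0.15],"twist":[0,0,0],"jaw":0.3},{"delta_pos":[0,0.14,0.15],"twist":[0,0,0],"jaw":0.3},{"delta_pos":[0,0.15,0.15],"twist":[0,0,0],"jaw":0.3},{"delta_pos":[0,0.15,0.15],"twist":[0,0,0],"jaw":0.3},{"delta_pos":[0,0.15,0.15],"twist":[0,0,0],"jaw":0.3},{"delta_pos":[0,0.15,0.15],"twist":[0,0,0],"jaw":0.3}]'
python3 d.py 648 91 39
```

```text
time_s: 13.63
eef_pos: [647.9, 91.1, 39.1]
ee_rot: [0.706, -0.706, -0.03, 0.03]
force: [-3.4, 0.5, 5.3]
grip_width: 0.484
t 13.63 pos [647.866  91.087  39.096] F [-3.363  0.494  5.283] grip 0.484 q [-0.039  0.782  1.269  0.     1.09  -0.124]
x [0.996 0.085 0.   ] y [ 0.  0. -1.] z [-0.085  0.996  0.   ]
delta cm [ 0.013  0.01  -0.01 ]
twist 1 [-0.  0.  0.]
twist -1 [ 0.    -3.141  0.   ]
```

Contact is about 8 N net, so I'll release and rise.

```bash
python3 -m handwheel '[{"delta_pos":[0,0,0],"twist":[0,0,0],"jaw":0.5},{"delta_pos":[0,0,0],"twist":[0,0,0],"jaw":0.55},{"delta_pos":[0,0,0],"twist":[0,0,0],"jaw":0.65},{"delta_pos":[0,0,0],"twist":[0,0,0],"jaw":0.8},{"delta_pos":[0,0,0],"twist":[0,0,0],"jaw":0.9},{"delta_pos":[0,0,0],"twist":[0,0,0],"jaw":1},{"delta_pos":[0,0,0],"twist":[0,0,0],"jaw":1},{"delta_pos":[0,-2,0],"twist":[0,0,0],"jaw":1},{"delta_pos":[0,-5,0],"twist":[0,0,0],"jaw":1},{"delta_pos":[0,-8.5,0],"twist":[0,0,0],"jaw":1}]'; python3 d.py 382 242.5 125
```

```text
time_s: 14.47
eef_pos: [646.9, 91.0, 123.2]
ee_rot: [0.707, -0.706, -0.029, 0.031]
force: [0.2, 0.5, 0.5]
grip_width: 1.0
t 14.47 pos [646.903  90.983 123.154] F [0.215 0.494 0.451] grip 1.0 q [-0.039  0.688  1.203 -0.     1.255 -0.124]
x [ 0.996  0.085 -0.004] y [-0.004  0.    -1.   ] z [-0.085  0.996  0.   ]
delta cm [-25.11   -0.087  17.344]
twist 1 [-0.     0.    -0.004]
twist -1 [-0.006 -3.141  0.001]
```

```bash
python3 -m handwheel '[{"delta_pos":[-2.8,0,2],"twist":[0,0,0],"jaw":1},{"delta_pos":[-5.6,0,4],"twist":[0,0,0],"jaw":1},{"delta_pos":[-8.4,0,6],"twist":[0,0,0],"jaw":1},{"delta_pos":[-11.2,0,8],"twist":[0,0,0],"jaw":1},{"delta_pos":[-14,0,10],"twist":[0,0,0],"jaw":1},{"delta_pos":[-16.8,0,12],"twist":[0,0,0],"jaw":1},{"delta_pos":[-19.6,0,14],"twist":[0,0,0],"jaw":1},{"delta_pos":[-22.4,0,16],"twist":[0,0,0],"jaw":1},{"delta_pos":[-25,0,17.3],"twist":[0,0,0],"jaw":1},{"delta_pos":[-25.1,0,17.3],"twist":[0,0,0],"jaw":1}]'; python3 d.py 382 242.5 43
python3 - <<'E'
from m import *
np.set_printoptions(precision=1,suppress=True)
for n in('scene','top'):
    c,R,t=cap(n); W=pts(c,R,t); print(stub(W,*((379,225) if n=='scene' else (279,135)),15))
    if n=='scene': cv2.imwrite('pics/s4.png',c['frame'][:,:,::-1])
E
```

```text
time_s: 15.3
eef_pos: [379.0, 243.5, 123.7]
ee_rot: [0.706, -0.706, -0.03, 0.032]
force: [0.1, -0.6, 0.2]
grip_width: 0.994
t 15.3 pos [378.978 243.5   123.658] F [ 0.085 -0.567  0.234] grip 0.994 q [0.31  0.277 1.855 0.001 1.012 0.221]
x [ 0.996  0.088 -0.002] y [-0.002 -0.    -1.   ] z [-0.088  0.996  0.   ]
delta cm [ 0.309  8.065 -0.127]
twist 1 [-0.     0.003 -0.002]
twist -1 [-0.003 -3.138  0.   ]
(np.float64(72.28774140174579), array([646.8,  91.1]), np.float64(18.58229102254088), array([646.5,  90.8]), array([41. , 42.9]), 84)
(np.float64(72.34686978059078), array([646.5,  89. ]), np.float64(18.621473056931432), array([646.4,  89.6]), array([40.3, 39.2]), 92)
```

View pics/s4.png

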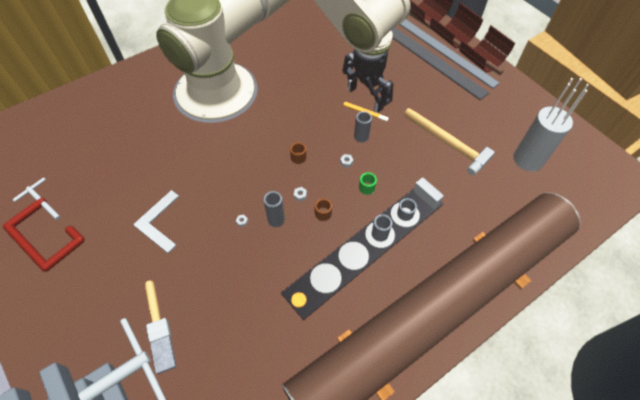

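Stub_60 stands on disc_3 at (382,228), about 1.5 mm off. Stub_80 is next.

```bash
python3 -m handwheel '[{"delta_pos":[0.2,0,-0.05],"twist":[0,0,0],"jaw":1},{"delta_pos":[0.28,1,-0.1],"twist":[0,0,0],"jaw":1},{"delta_pos":[0.28,2.5,-0.1],"twist":[0,0,0],"jaw":1},{"delta_pos":[0.28,4.5,-0.1],"twist":[0,0,0],"jaw":1},{"delta_pos":[0.28,6.5,-0.1],"twist":[0,0,0],"jaw":1},{"delta_pos":[0.28,8,-0.1],"twist":[0,0,0],"jaw":0.9},{"delta_pos":[0.28,8.2,-0.1],"twist":[0,0,0],"jaw":0.8},{"delta_pos":[0.28,8.2,-0.1],"twist":[0,0,0],"jaw":0.7},{"delta_pos":[0.28,8.2,-0.1],"twist":[0,0,0],"jaw":0.65},{"delta_pos":[0.28,8.2,-0.1],"twist":[0,0,0],"jaw":0.6}]'; python3 d.py 382 242.5 43
```

```text
time_s: 16.23
eef_pos: [386.9, 241.4, 42.6]
ee_rot: [0.707, -0.706, -0.031, 0.029]
force: [0.7, 0.3, -0.6]
grip_width: 0.601
t 16.23 pos [386.852 241.363  42.624] F [ 0.712  0.269 -0.639] grip 0.601 q [ 0.3    0.424  1.912 -0.     0.804  0.215]
x [0.996 0.084 0.002] y [ 0.002  0.001 -1.   ] z [-0.084  0.996  0.   ]
delta cm [-0.474 -0.038  0.154]
twist 1 [-0.    -0.     0.002]
twist -1 [-0.003  3.141 -0.001]
```

```bash
python3 -m handwheel '[{"delta_pos":[-0.2,0,0.08],"twist":[0,0,0],"jaw":0.65},{"delta_pos":[-0.47,0,0.15],"twist":[0,0,0],"jaw":0.65},{"delta_pos":[-0.47,0,0.15],"twist":[0,0,0],"jaw":0.6},{"delta_pos":[-0.47,0,0.15],"twist":[0,0,0],"jaw":0.55},{"delta_pos":[-0.47,0,0.15],"twist":[0,0,0],"jaw":0.5},{"delta_pos":[-0.47,0,0.15],"twist":[0,0,0],"jaw":0.4},{"delta_pos":[-0.47,0,0.15],"twist":[0,0,0],"jaw":0.3},{"delta_pos":[-0.47,0,0.15],"twist":[0,0,0],"jaw":0.3},{"delta_pos":[-0.47,0,0.15],"twist":[0,0,0],"jaw":0.3},{"delta_pos":[-0.47,0,0.15],"twist":[0,0,0],"jaw":0.3}]' 60; python3 d.py 655 6 140
```

```text
time_s: 17.07
eef_pos: [381.8, 242.6, 42.3]
ee_rot: [0.707, -0.706, -0.031, 0.029]
force: [0.4, 0.6, 5.2]
grip_width: 0.484
t 17.07 pos [381.751 242.564  42.267] F [0.441 0.592 5.202] grip 0.484 q [ 0.306  0.419  1.922 -0.     0.799  0.221]
x [0.996 0.085 0.001] y [ 0.001  0.    -1.   ] z [-0.085  0.996  0.   ]
delta cm [ 25.235  -9.744 -25.885]
twist 1 [-0.     0.     0.001]
twist -1 [ 0.002 -3.141  0.001]
```

```bash
python3 -m handwheel '[{"delta_pos":[0,-1,0],"twist":[0,0,0],"jaw":0.3},{"delta_pos":[0,-3,0],"twist":[0,0,0],"jaw":0.3},{"delta_pos":[0.5,-5.5,-0.5],"twist":[0,0,0],"jaw":0.3},{"delta_pos":[1.5,-7.5,-1.5],"twist":[0,0,0],"jaw":0.3},{"delta_pos":[3.5,-9,-3.5],"twist":[0,0,0],"jaw":0.3},{"delta_pos":[6,-9,-6],"twist":[0,0,0],"jaw":0.3},{"delta_pos":[8.5,-9,-8.5],"twist":[0,0,0],"jaw":0.3},{"delta_pos":[11,-9,-11],"twist":[0,0,0],"jaw":0.3},{"delta_pos":[13.5,-9,-13.5],"twist":[0,0,0],"jaw":0.3},{"delta_pos":[16,-9,-16],"twist":[0,0,0],"jaw":0.3}]'; python3 d.py 655.2 6 85
```

```text
time_s: 17.9
eef_pos: [554.7, 95.2, 131.1]
ee_rot: [0.707, -0.706, -0.029, 0.031]
force: [0.7, 0.2, -3.8]
grip_width: 0.483
t 17.9 pos [554.749  95.188 131.059] F [ 0.735  0.207 -3.76 ] grip 0.483 q [-0.038  0.49   1.513  0.     1.14  -0.123]
x [ 0.996  0.085 -0.002] y [-0.002  0.    -1.   ] z [-0.085  0.996  0.   ]
delta cm [ 9.261  4.588 -9.739]
twist 1 [-0.     0.    -0.002]
twist -1 [-0.003 -3.141  0.   ]
```

```bash
python3 -m handwheel '[{"delta_pos":[2,0,-2.2],"twist":[0,0,0],"jaw":0.3},{"delta_pos":[4,0,-4.4],"twist":[0,0,0],"jaw":0.3},{"delta_pos":[6,0,-6.6],"twist":[0,0,0],"jaw":0.3},{"delta_pos":[8,0,-8.8],"twist":[0,0,0],"jaw":0.3},{"delta_pos":[9.2,1,-9.7],"twist":[0,0,0],"jaw":0.3},{"delta_pos":[9.2,2.5,-9.7],"twist":[0,0,0],"jaw":0.3},{"delta_pos":[9.2,4,-9.7],"twist":[0,0,0],"jaw":0.3},{"delta_pos":[9.2,5,-9.7],"twist":[0,0,0],"jaw":0.3},{"delta_pos":[9.2,6,-9.7],"twist":[0,0,0],"jaw":0.3},{"delta_pos":[9.2,6.5,-9.7],"twist":[0,0,0],"jaw":0.3}]'; python3 d.py 655.2 6 53.3
```

```text
time_s: 18.73
eef_pos: [653.3, 8.0, 65.1]
ee_rot: [0.707, -0.706, -0.029, 0.031]
force: [-0.5, 0.2, -3.2]
grip_width: 0.483
t 18.73 pos [653.333   7.954  65.106] F [-0.533  0.193 -3.189] grip 0.483 q [-0.167  0.75   1.254  0.     1.14  -0.252]
x [ 0.996  0.085 -0.002] y [-0.002  0.    -1.   ] z [-0.085  0.996  0.001]
delta cm [ 0.172  1.18  -0.211]
twist 1 [-0.001  0.    -0.002]
twist -1 [-0.003 -3.141  0.001]
```

```bash
python3 -m handwheel '[{"delta_pos":[0.1,0,-0.1],"twist":[0,0,0],"jaw":0.3},{"delta_pos":[0.15,0.3,-0.2],"twist":[0,0,0],"jaw":0.3},{"delta_pos":[0.15,0.6,-0.2],"twist":[0,0,0],"jaw":0.3},{"delta_pos":[0.15,0.8,-0.2],"twist":[0,0,0],"jaw":0.3},{"delta_pos":[0.15,0.95,-0.2],"twist":[0,0,0],"jaw":0.3},{"delta_pos":[0.15,1.05,-0.2],"twist":[0,0,0],"jaw":0.3},{"delta_pos":[0.15,1.12,-0.2],"twist":[0,0,0],"jaw":0.3},{"delta_pos":[0.15,1.18,-0.2],"twist":[0,0,0],"jaw":0.3},{"delta_pos":[0.15,1.2,-0.2],"twist":[0,0,0],"jaw":0.3},{"delta_pos":[0.15,1.2,-0.2],"twist":[0,0,0],"jaw":0.3}]'; python3 d.py 655.2 6 53.3
```

```text
time_s: 19.57
eef_pos: [655.7, 5.9, 54.8]
ee_rot: [-0.706, 0.706, 0.03, -0.03]
force: [-0.3, 0.3, -2.7]
grip_width: 0.481
t 19.57 pos [655.709   5.874  54.752] F [-0.325  0.281 -2.673] grip 0.481 q [-0.169  0.766  1.254  0.     1.122 -0.254]
x [0.996 0.085 0.   ] y [ 0.  0. -1.] z [-0.085  0.996 -0.   ]
delta cm [-0.05   0.145  0.017]
twist 1 [0. 0. 0.]
twist -1 [ 0.    -3.141 -0.   ]
```

```bash
python3 -m handwheel '[{"delta_pos":[-0.03,0.03,0.02],"twist":[0,0,0],"jaw":0.3},{"delta_pos":[-0.05,0.06,0.02],"twist":[0,0,0],"jaw":0.3},{"delta_pos":[-0.05,0.09,0.02],"twist":[0,0,0],"jaw":0.3},{"delta_pos":[-0.05,0.12,0.02],"twist":[0,0,0],"jaw":0.3},{"delta_pos":[-0.05,0.14,0.02],"twist":[0,0,0],"jaw":0.3},{"delta_pos":[-0.05,0.16,0.02],"twist":[0,0,0],"jaw":0.3},{"delta_pos":[-0.05,0.16,0.02],"twist":[0,0,0],"jaw":0.3},{"delta_pos":[-0.05,0.16,0.02],"twist":[0,0,0],"jaw":0.3},{"delta_pos":[-0.05,0.16,0.02],"twist":[0,0,0],"jaw":0.3},{"delta_pos":[-0.05,0.16,0.02],"twist":[0,0,0],"jaw":0.3}]'; python3 d.py 655.2 6 53.3
```

```text
time_s: 20.4
eef_pos: [655.2, 6.0, 53.4]
ee_rot: [-0.706, 0.707, 0.03, -0.03]
force: [-0.6, 0.0, 0.7]
grip_width: 0.478
t 20.4 pos [655.229   5.98   53.382] F [-0.617  0.037  0.706] grip 0.478 q [-0.169  0.766  1.257 -0.     1.118 -0.254]
x [0.996 0.085 0.   ] y [ 0. -0. -1.] z [-0.085  0.996 -0.   ]
delta cm [-0.003  0.008  0.002]
twist 1 [0. 0. 0.]
twist -1 [ 0.    -3.141 -0.   ]
```

```bash
python3 -m handwheel '[{"delta_pos":[0,0.02,0],"twist":[0,0,0],"jaw":0.5},{"delta_pos":[0,0.02,0],"twist":[0,0,0],"jaw":0.55},{"delta_pos":[0,0.02,0],"twist":[0,0,0],"jaw":0.65},{"delta_pos":[0,0.02,0],"twist":[0,0,0],"jaw":0.8},{"delta_pos":[0,0.02,0],"twist":[0,0,0],"jaw":0.9},{"delta_pos":[0,0.02,0],"twist":[0,0,0],"jaw":1},{"delta_pos":[0,0.02,0],"twist":[0,0,0],"jaw":1},{"delta_pos":[0,-2,0],"twist":[0,0,0],"jaw":1},{"delta_pos":[0,-5,0],"twist":[0,0,0],"jaw":1},{"delta_pos":[0,-9,0],"twist":[0,0,0],"jaw":1}]'; python3 d.py 467 -87.5 145
```

```text
time_s: 21.23
eef_pos: [653.9, 6.2, 141.7]
ee_rot: [0.707, -0.706, -0.028, 0.032]
force: [0.1, -0.6, 0.6]
grip_width: 1.004
t 21.23 pos [653.88    6.184 141.682] F [ 0.147 -0.592  0.561] grip 1.004 q [-0.169  0.673  1.178  0.     1.296 -0.254]
x [ 0.996  0.085 -0.005] y [-0.005  0.001 -1.   ] z [-0.085  0.996  0.001]
delta cm [-19.417  -0.242  -7.749]
twist 1 [-0.001  0.    -0.005]
twist -1 [-0.008 -3.141  0.002]
```

```bash
python3 -m handwheel '[{"delta_pos":[-2.5,-0.3,-1],"twist":[0,0,0],"jaw":1},{"delta_pos":[-5,-0.3,-2],"twist":[0,0,0],"jaw":1},{"delta_pos":[-7.5,-0.3,-3],"twist":[0,0,0],"jaw":1},{"delta_pos":[-10,-0.3,-4],"twist":[0,0,0],"jaw":1},{"delta_pos":[-12.5,-0.3,-5],"twist":[0,0,0],"jaw":1},{"delta_pos":[-15,-0.3,-6],"twist":[0,0,0],"jaw":1},{"delta_pos":[-17.5,-0.3,-7],"twist":[0,0,0],"jaw":1},{"delta_pos":[-19.3,-0.3,-7.7],"twist":[0,0,0],"jaw":1},{"delta_pos":[-19.3,-0.3,-7.7],"twist":[0,0,0],"jaw":1},{"delta_pos":[-19.3,-0.3,-7.7],"twist":[0,0,0],"jaw":1}]'; python3 d.py 467 -87.5 58
python3 - <<'E'
from m import *
np.set_printoptions(precision=1,suppress=True)
for n in('scene','top'):
    c,R,t=cap(n); W=pts(c,R,t); print(stub(W,*((355,240) if n=='scene' else (316,130)),16))
    cv2.imwrite(f'pics/{n}5.png',c['frame'][:,:,::-1])
E
```

```text
time_s: 22.07
eef_pos: [469.3, -87.5, 146.5]
ee_rot: [-0.706, 0.707, 0.03, -0.029]
force: [-0.6, -0.2, -0.5]
grip_width: 0.999
t 22.07 pos [469.295 -87.471 146.538] F [-0.612 -0.199 -0.463] grip 0.999 q [-0.43   0.298  1.756  0.     1.087 -0.514]
x [0.997 0.084 0.001] y [ 0.001 -0.    -1.   ] z [-0.084  0.997 -0.   ]
delta cm [-0.236  8.854  0.019]
twist 1 [ 0.    -0.001  0.001]
twist -1 [-0.001  3.141  0.001]
(np.float64(92.22133426297538), array([655.5,   6.9]), np.float64(18.618569403630936), array([655.3,   6.7]), array([40.4, 41.2]), 100)
(np.float64(92.21167665568346), array([655.,   5.]), np.float64(18.715703563947443), array([655.1,   5.1]), array([41.6, 38.4]), 90)
```

View pics/scene5.png

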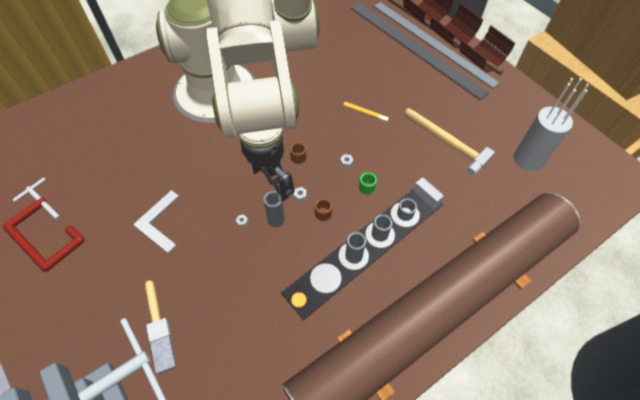

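Stub_80 stands centred on disc_2 at (355,250). Stub_100 is last.

```bash
python3 -m handwheel '[{"delta_pos":[-0.1,0,0.02],"twist":[0,0,0],"jaw":1},{"delta_pos":[-0.15,1,0.02],"twist":[0,0,0],"jaw":1},{"delta_pos":[-0.15,3,0.02],"twist":[0,0,0],"jaw":1},{"delta_pos":[-0.15,5,0.02],"twist":[0,0,0],"jaw":1},{"delta_pos":[-0.15,7,0.02],"twist":[0,0,0],"jaw":1},{"delta_pos":[-0.15,8.6,0.02],"twist":[0,0,0],"jaw":1},{"delta_pos":[-0.15,8.8,0.02],"twist":[0,0,0],"jaw":1},{"delta_pos":[-0.15,8.8,0.02],"twist":[0,0,0],"jaw":0.9},{"delta_pos":[-0.15,8.8,0.02],"twist":[0,0,0],"jaw":0.8},{"delta_pos":[-0.15,8.8,0.02],"twist":[0,0,0],"jaw":0.75}]'; python3 d.py 467 -87.5 58
```

```text
time_s: 23.0
eef_pos: [468.6, -87.1, 59.1]
ee_rot: [-0.706, 0.707, 0.031, -0.03]
force: [0.7, 0.2, 0.8]
grip_width: 0.749
t 23.0 pos [468.598 -87.139  59.105] F [0.724 0.211 0.781] grip 0.749 q [-0.43   0.43   1.841  0.     0.869 -0.516]
x [0.996 0.085 0.002] y [ 0.002 -0.001 -1.   ] z [-0.085  0.996 -0.001]
delta cm [-0.162  0.11  -0.022]
twist 1 [0.001 0.001 0.002]
twist -1 [ 0.003 -3.141 -0.001]
```

```bash
python3 -m handwheel '[{"delta_pos":[-0.1,0.1,-0.02],"twist":[0,0,0],"jaw":0.75},{"delta_pos":[-0.16,0.1,-0.02],"twist":[0,0,0],"jaw":0.65},{"delta_pos":[-0.16,0.1,-0.02],"twist":[0,0,0],"jaw":0.6},{"delta_pos":[-0.16,0.1,-0.02],"twist":[0,0,0],"jaw":0.55},{"delta_pos":[-0.16,0.1,-0.02],"twist":[0,0,0],"jaw":0.5},{"delta_pos":[-0.16,0.1,-0.02],"twist":[0,0,0],"jaw":0.4},{"delta_pos":[-0.16,0.1,-0.02],"twist":[0,0,0],"jaw":0.3},{"delta_pos":[-0.16,0.1,-0.02],"twist":[0,0,0],"jaw":0.3},{"delta_pos":[-0.16,0.1,-0.02],"twist":[0,0,0],"jaw":0.3},{"delta_pos":[-0.16,0.1,-0.02],"twist":[0,0,0],"jaw":0.3}]' 70; python3 d.py 662.2 -78 110
```

```text
time_s: 23.83
eef_pos: [466.9, -87.5, 57.7]
ee_rot: [-0.706, 0.707, 0.031, -0.03]
force: [0.3, 0.9, 5.5]
grip_width: 0.485
t 23.83 pos [466.856 -87.49   57.681] F [0.293 0.875 5.494] grip 0.485 q [-0.433  0.429  1.847  0.     0.864 -0.518]
x [0.996 0.085 0.001] y [ 0.001 -0.    -1.   ] z [-0.085  0.996 -0.001]
delta cm [19.552 -5.205 -0.716]
twist 1 [0.001 0.    0.001]
twist -1 [ 0.002 -3.141 -0.001]
```

Place TCP z is about 68.8. The path along x is clear, so I'll lift and go.

```bash
python3 -m handwheel '[{"delta_pos":[0,-1,0],"twist":[0,0,0],"jaw":0.3},{"delta_pos":[0,-2.5,0],"twist":[0,0,0],"jaw":0.3},{"delta_pos":[0.5,-4,0],"twist":[0,0,0],"jaw":0.3},{"delta_pos":[2,-5,-0.1],"twist":[0,0,0],"jaw":0.3},{"delta_pos":[4.5,-5,-0.2],"twist":[0,0,0],"jaw":0.3},{"delta_pos":[7,-5,-0.3],"twist":[0,0,0],"jaw":0.3},{"delta_pos":[9.5,-5,-0.4],"twist":[0,0,0],"jaw":0.3},{"delta_pos":[12,-5,-0.5],"twist":[0,0,0],"jaw":0.3},{"delta_pos":[14.5,-5,-0.6],"twist":[0,0,0],"jaw":0.3},{"delta_pos":[17,-5,-0.7],"twist":[0,0,0],"jaw":0.3}]'; python3 d.py 662.2 -78 80
```

```text
time_s: 24.67
eef_pos: [636.8, -79.6, 106.9]
ee_rot: [0.707, -0.706, -0.029, 0.031]
force: [-0.1, 0.5, -4.2]
grip_width: 0.483
t 24.67 pos [636.841 -79.594 106.923] F [-0.096  0.5   -4.217] grip 0.483 q [-0.306  0.679  1.264 -0.     1.201 -0.391]
x [ 0.996  0.085 -0.002] y [-0.002  0.    -1.   ] z [-0.085  0.996  0.001]
delta cm [ 2.545  2.688 -0.058]
twist 1 [-0.001  0.    -0.002]
twist -1 [-0.003 -3.141  0.001]
```

```bash
python3 -m handwheel '[{"delta_pos":[1,0,-0.03],"twist":[0,0,0],"jaw":0.3},{"delta_pos":[2,0,-0.06],"twist":[0,0,0],"jaw":0.3},{"delta_pos":[2.5,0.7,-0.06],"twist":[0,0,0],"jaw":0.3},{"delta_pos":[2.5,1.4,-0.06],"twist":[0,0,0],"jaw":0.3},{"delta_pos":[2.5,2.1,-0.06],"twist":[0,0,0],"jaw":0.3},{"delta_pos":[2.5,2.7,-0.06],"twist":[0,0,0],"jaw":0.3},{"delta_pos":[2.5,3,-0.06],"twist":[0,0,0],"jaw":0.3},{"delta_pos":[2.5,3.2,-0.06],"twist":[0,0,0],"jaw":0.3},{"delta_pos":[2.5,3.3,-0.06],"twist":[0,0,0],"jaw":0.3},{"delta_pos":[2.5,3.4,-0.06],"twist":[0,0,0],"jaw":0.3}]'; python3 d.py 662.2 -78 68.8
```

```text
time_s: 25.5
eef_pos: [661.3, -78.5, 73.4]
ee_rot: [-0.706, 0.707, 0.03, -0.03]
force: [0.1, -0.6, -3.3]
grip_width: 0.479
t 25.5 pos [661.292 -78.473  73.363] F [ 0.052 -0.603 -3.308] grip 0.479 q [-0.294  0.765  1.202 -0.     1.174 -0.379]
x [0.996 0.085 0.   ] y [ 0. -0. -1.] z [-0.085  0.996 -0.   ]
delta cm [0.094 0.456 0.039]
twist 1 [0. 0. 0.]
twist -1 [ 0.001 -3.141 -0.   ]
```

```bash
python3 -m handwheel '[{"delta_pos":[0.05,0.1,0.02],"twist":[0,0,0],"jaw":0.3},{"delta_pos":[0.08,0.2,0.04],"twist":[0,0,0],"jaw":0.3},{"delta_pos":[0.08,0.28,0.04],"twist":[0,0,0],"jaw":0.3},{"delta_pos":[0.08,0.34,0.04],"twist":[0,0,0],"jaw":0.3},{"delta_pos":[0.08,0.38,0.04],"twist":[0,0,0],"jaw":0.3},{"delta_pos":[0.08,0.41,0.04],"twist":[0,0,0],"jaw":0.3},{"delta_pos":[0.08,0.44,0.04],"twist":[0,0,0],"jaw":0.3},{"delta_pos":[0.08,0.46,0.04],"twist":[0,0,0],"jaw":0.3},{"delta_pos":[0.08,0.46,0.04],"twist":[0,0,0],"jaw":0.3},{"delta_pos":[0.08,0.46,0.04],"twist":[0,0,0],"jaw":0.3}]'; python3 d.py 662.2 -78 68.8
```

```text
time_s: 26.33
eef_pos: [662.1, -77.9, 68.8]
ee_rot: [-0.706, 0.707, 0.03, -0.03]
force: [-0.9, 0.2, -0.4]
grip_width: 0.485
t 26.33 pos [662.07  -77.922  68.787] F [-0.889  0.198 -0.355] grip 0.485 q [-0.292  0.772  1.202 -0.     1.167 -0.377]
x [0.996 0.085 0.   ] y [ 0. -0. -1.] z [-0.085  0.996 -0.   ]
delta cm [ 0.012 -0.001 -0.009]
twist 1 [0. 0. 0.]
twist -1 [ 0.    -3.141 -0.   ]
```

Contact is beginning (-4.2 to -0.4 N). I'll add 0.3 mm, then release.

```bash
python3 -m handwheel '[{"delta_pos":[0,0.02,0],"twist":[0,0,0],"jaw":0.3},{"delta_pos":[0,0.03,0],"twist":[0,0,0],"jaw":0.3},{"delta_pos":[0,0.03,0],"twist":[0,0,0],"jaw":0.5},{"delta_pos":[0,0.03,0],"twist":[0,0,0],"jaw":0.55},{"delta_pos":[0,0.03,0],"twist":[0,0,0],"jaw":0.65},{"delta_pos":[0,0.03,0],"twist":[0,0,0],"jaw":0.8},{"delta_pos":[0,0.03,0],"twist":[0,0,0],"jaw":0.9},{"delta_pos":[0,0.03,0],"twist":[0,0,0],"jaw":1},{"delta_pos":[0,0.03,0],"twist":[0,0,0],"jaw":1},{"delta_pos":[0,0.03,0],"twist":[0,0,0],"jaw":1}]'
python3 -m handwheel '[{"delta_pos":[0,-1,0],"twist":[0,0,0],"jaw":1},{"delta_pos":[0,-3,0],"twist":[0,0,0],"jaw":1},{"delta_pos":[0,-6,0],"twist":[0,0,0],"jaw":1},{"delta_pos":[0,-9,0],"twist":[0,0,0],"jaw":1},{"delta_pos":[-3,-10,0],"twist":[0,0,0],"jaw":1},{"delta_pos":[-6,-10,0],"twist":[0,0,0],"jaw":1},{"delta_pos":[-10,-10,0],"twist":[0,0,0],"jaw":1},{"delta_pos":[-14,-10,0],"twist":[0,0,0],"jaw":1},{"delta_pos":[-17,-10,0],"twist":[0,0,0],"jaw":1},{"delta_pos":[-17,-10,0],"twist":[0,0,0],"jaw":1}]'
python3 d.py
python3 - <<'E'
from m import *
np.set_printoptions(precision=1,suppress=True)
for n in('scene','top'):
    c,R,t=cap(n); W=pts(c,R,t)
    for p in ([(405,208),(380,225),(355,240),(328,255)] if n=='scene' else [(246,140),(280,135),(316,130),(352,125)]): print(stub(W,*p,15))
    cv2.imwrite(f'pics/{n}6.png',c['frame'][:,:,::-1])
E
```

```text
time_s: 27.17
eef_pos: [662.0, -77.9, 68.2]
ee_rot: [0.706, -0.706, -0.03, 0.03]
force: [0.3, -0.6, 0.1]
grip_width: 0.996
time_s: 28.0
eef_pos: [488.4, -92.0, 168.9]
ee_rot: [0.707, -0.706, -0.029, 0.03]
force: [0.1, -0.6, 0.1]
grip_width: 1.0
t 28.0 pos [488.42  -91.996 168.852] F [ 0.077 -0.557  0.135] grip 1.0 q [-0.422  0.313  1.67  -0.001  1.161 -0.506]
x [ 0.996  0.084 -0.002] y [-0.002  0.    -1.   ] z [-0.084  0.996  0.001]
(np.float64(54.03644721124629), array([649. , 150.9]), np.float64(33.68662020323737), array([640.1, 150.7]), array([40.3, 91.9]), 57)
(np.float64(72.41192044452728), array([649. ,  79.7]), np.float64(23.58880962352292), array([646.7,  67.7]), array([40.7, 86.8]), 88)
(np.float64(92.95943010553422), array([655.6,   6.9]), np.float64(18.610543940515093), array([655.5,   7. ]), array([40.8, 40.3]), 93)
(np.float64(112.56375738087539), array([662.6, -77.1]), np.float64(18.65078081260407), array([662.3, -76.7]), array([41.1, 41.2]), 105)
(np.float64(52.86051670511709), array([639.5, 174.3]), np.float64(18.49183021405844), array([639.2, 175. ]), array([39. , 40.4]), 70)
(np.float64(72.96620621280505), array([646.4,  89.1]), np.float64(18.689405280722063), array([646.3,  89.7]), array([40.3, 39.2]), 78)
(np.float64(92.61470250545132), array([655. ,   5.1]), np.float64(18.568456716269225), array([654.8,   5.1]), array([41.4, 38.4]), 90)
(np.float64(461.7995280862568), array([536.7, -57.6]), np.float64(4.956859883443445), array([537.7, -58. ]), array([ 6.5, 16. ]), 34)
```

View pics/scene6.png

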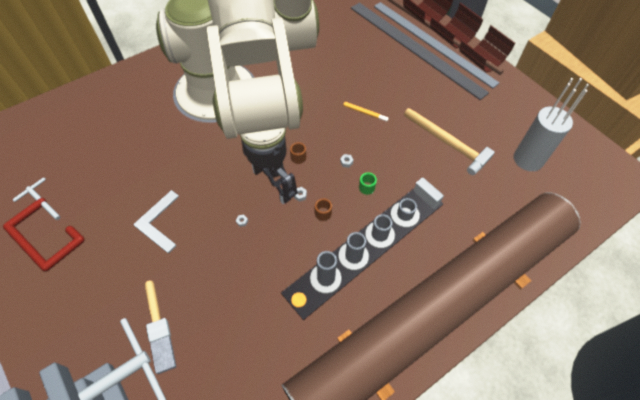

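View pics/top6.png

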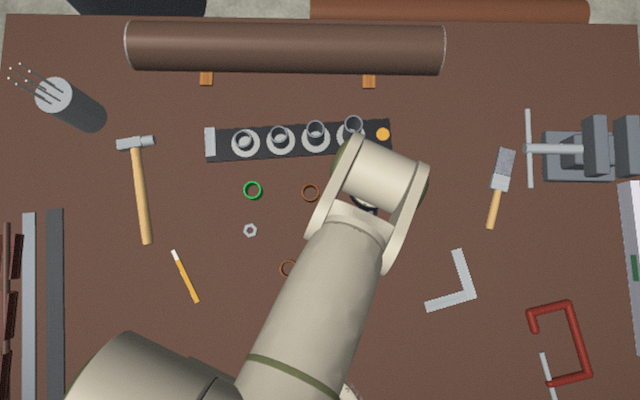

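All four stubs stand on their discs at scene pixels (405,210), (382,228), (355,248) and (326,268), and the gripper is clear.

```bash
python3 -c "
from h import *
print(ctrl.finish_job())"
```

```text
the job is handed in; nothing more can be done
None
```

All four stubs are standing upright on their discs in order of height, and I handed the job in at about 28 s of the 96 s allowed. The stop is at the +y end of the bar, so stub_40 is on disc_4, stub_60 on disc_3, stub_80 on disc_2 and stub_100 on disc_1.

**Last checks:**
- **Centring:** every stub measured within about 2 mm of its disc's centre, against the 12 mm allowed.
- **Height:** the stub tops read about 53, 73, 93 and 112.5 mm above the table. Expected is 51, 71, 91 and 111 mm; the depth readings ran about 1–2 mm high from the start.
- **Standing free:** the last pictures show all four upright, with the gripper open and well clear. I judged upright and still by eye; I did not measure tilt or speed.

**Checks that failed or disagreed:**
- In the final scene-camera fit, the stub_40 and stub_60 readings were spoiled because the crop included the neighbouring stub. The top camera measured both well.
- The arm hid stub_100 from the top camera, so its final position comes from the scene camera alone.
- The two cameras disagreed by up to about 2 mm in y, which is within their calibration.

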